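Snap the ink tub's lid shut all round

ROBOT

A 7-joint arm with a two-finger parallel gripper is mounted at the origin on a cart in front of the work surface, level with it; the furniture and walls round the work are solid. World frame = base frame: x ahead of the robot, y to its left, z up, the work surface at z = 0. Lengths are in m, angles in rad, forces in N, time in s.
With the tool pointing down it reaches from about 0.4 to 0.85 m from the base axis. Payload 10.4 kg.
Tool frame: the origin (TCP) lies between the finger pads; the fingertips stand 11 mm ahead of it and the grasp point (between the pads) lies 8 mm behind it; z points along the fingers, y is the direction in which the jaws open and shut (so a half turn about z gives the same grasp; the last joint's range is limited). The gripper opens to 87 mm and grips with 3 to 60 N. Pads are 19 mm wide; open, the fingers measure 117 mm over their backs; the gripper's body (75 mm by 190 mm) begins 51 mm behind the grasp point.
Start: joints at [-1.151, 0.332, -0.065, 1.46, 0.022, 1.35, -0.088], TCP at [0.268, 0.565, 0.234] pointing down, gripper open.
Joint ranges: [-2.6, 2.6], [-0.5, 2.12], [-1.47, 1.34], [0.16, 2.42], [-1.27, 4.41], [0.06, 2.06], [-2.6, 2.6]. Speed limits (rad/s): [2.22, 2.22, 2.79, 2.79, 3.14, 3.14, 3.14].

INTERFACE

Orientations are given as a unit quaternion [x, y, z, w].
In Python, from bench import r, eyes gives the robot as it stands.
- The arm moves only by the shell command python3 -m inch 'ROWS' [FORCE]. ROWS is a JSON object of lists of equal length, an entry for each row: "translation": the shift along the world's x, y, z scaled (see below), a list of three; "rot": the turn, a rotation vector about the world's x, y, z scaled (see below), a list of three; "jaw": the finger opening in mm, from 0 to 87. In form: {"translation": [[tx, ty, tz], ...], "rot": [[ax, ay, az], ...], "jaw": [jaw, ...]}. A call has 1 to 20 rows; each row is the pose to reach, as a shift and turn from the pose measured when the call began; what a row does not reach only later rows make up. The controller multiplies each number of a shift by 100 mm and each number of a turn by 60 degrees. A row lasts 1/10 s, in which the tool goes at most 50 mm and 8.59 degrees, less where a joint would pass 70% of its speed; a pose out of reach is approached as far as the arm can. A call with a number of a shift or a turn outside -1 to 1 is refused whole. A call with a gripper value outside its range is refused whole. The fingers move at their own pace and stop on an object; FORCE is the grip in N (left out, the last holds). Time passes only in rows, so rows that repeat a pose let the fingers close. It gives the time, the measured TCP pose, the force and the opening at its end, in the units of the state.
- r.read_state(): the state, without advancing time (a new reading comes with each control period).
- eyes.camera(name): name is "side" or "top" or "wrist"; returns the picture (384x512x3 uint8, blue, green, red); there is no depth.
- eyes.calibration(name): a dict with "fx", "fy", "cx", "cy" (pixels), "R" (3x3) and "t" (3): a world point X has camera coordinates R X + t; the wrist camera has in their place "hand_eye" (4x4, takes a point from camera to tool coordinates, whose origin is the TCP and whose axes are the flange's). Camera axes: x right, y down, z forward; pixel columns grow to the right and rows downward; lengths in m; the calibration is good to about 2 mm. A picture is of the moment at which its call begins: read the wrist's pose just before it. calibration takes no time and is no camera call.
- r.close_job(): hands the job in, once; it reports no verdict.
The state is a dict: "time": time; "joint_positions": joint angles; "joint_vel": joint speeds; "joint_torque": joint torques, N m; "ee_pos": TCP position; "eef_rot": TCP orientation; "ft_force": force on the tool from outside, world axes, zero at the start; "torque": the same for the moment, N m; "width": finger opening in m.
Only numpy, scipy, OpenCV 4.12 (cv2) and the standard library are available. Lean on these libraries where they do the work, as an engineer would, in place of code of your own. Each camera call takes 0.05 s, during which the arm holds its last target. There are 200 camera calls.

TASK

The lid on the white plastic tub is only laid on: all four sections of its rim still stand up. Press down round the rim with the fingertips, section by section, until every one has clicked shut flush with the corners. Do not grasp, lift, tip or shove the tub, leave the eraser lying on the lid, and leave everything else on the bench where it is.

Things in the scene. Friction and masses are not known exactly. Their poses are not given: they have to be found in the camera images.
- tub: white plastic tub with grey clip-on lid, loose, 0.6 to 0.95 kg; 140 mm (x) by 120 mm (y) over the lid, 94 mm high when shut; origin at the centre of its underside, z up. The lid's rim is four hinged snap sections, one a side, 26 mm wide, between fixed 25 mm square corners with tops 94 mm up; in the middle is a recessed flat panel 85 mm up.
- rim_a (a joint): turn of the rim section on the tub's +x end (64 mm long, 26 wide, 7 thick), hinged at its inner edge: 0 = sprung up, outer edge 11 mm high; 0.45 rad = shut, flush with the corners, a hard stop. Snap: pressed near its outer edge it resists with up to about 4 N (more nearer the hinge), clicks over at about 0.3 rad, then pulls itself shut and stays; let go before that, it springs up.
- rim_a_press (a point): point on the top face of the rim section on the tub's +x end, half-way along its length, 7 mm in from its outer edge (among three small grip ridges); it moves with the section and when shut lies at (63, 0, 94) mm in the tub's frame
- rim_b (a joint): turn of the rim section on the tub's +y side (84 mm long, 26 wide, 7 thick), hinged at its inner edge: 0 = sprung up, outer edge 11 mm high; 0.45 rad = shut, flush with the corners, a hard stop. Snap: pressed near its outer edge it resists with up to about 4 N (more nearer the hinge), clicks over at about 0.3 rad, then pulls itself shut and stays; let go before that, it springs up.
- rim_b_press (a point): point on the top face of the rim section on the tub's +y side, half-way along its length, 7 mm in from its outer edge (among three small grip ridges); it moves with the section and when shut lies at (0, 53, 94) mm in the tub's frame
- rim_c (a joint): turn of the rim section on the tub's -x end (64 mm long, 26 wide, 7 thick), hinged at its inner edge: 0 = sprung up, outer edge 11 mm high; 0.45 rad = shut, flush with the corners, a hard stop. Snap: pressed near its outer edge it resists with up to about 4 N (more nearer the hinge), clicks over at about 0.3 rad, then pulls itself shut and stays; let go before that, it springs up.
- rim_c_press (a point): point on the top face of the rim section on the tub's -x end, half-way along its length, 7 mm in from its outer edge (among three small grip ridges); it moves with the section and when shut lies at (-63, 0, 94) mm in the tub's frame
- rim_d (a joint): turn of the rim section on the tub's -y side (84 mm long, 26 wide, 7 thick), hinged at its inner edge: 0 = sprung up, outer edge 11 mm high; 0.45 rad = shut, flush with the corners, a hard stop. Snap: pressed near its outer edge it resists with up to about 4 N (more nearer the hinge), clicks over at about 0.3 rad, then pulls itself shut and stays; let go before that, it springs up.
- rim_d_press (a point): point on the top face of the rim section on the tub's -y side, half-way along its length, 7 mm in from its outer edge (among three small grip ridges); it moves with the section and when shut lies at (0, -53, 94) mm in the tub's frame
- eraser: loose eraser in a blue sleeve, 21 x 45 x 13 mm, lying in the recessed panel in the middle of the tub's lid; origin at the centre of its underside
- sanding_block: loose cork sanding block, 42 x 72 x 30 mm; origin at the centre of its underside
Not all that is in view belongs to the job. Several things have the shape of the tub; the one meant has the colours described above. Leave any purple look-alike of the eraser alone.

How it is judged:
At the end, for the whole second after the job is handed in: All four rim sections are shut (each within 0.05 rad, 1.3 mm at the edge, of flush), the tub stands flat and still on the bench, and the eraser still lies on the lid's middle panel (value of joint each of rim_a, rim_b, rim_c, rim_d above 0.4 rad and angle between tub's own z axis and vertical below 0.05 rad and height (world z) of tub below 0.008 m and linear speed of tub below 0.02 m/s and z of eraser in the frame of tub above 0.08 m and horizontal distance between eraser and tub below 0.04 m); the robot touches nothing.
It fails at once if the tub is lifted off the bench (height (world z) of tub above 0.012 m).
It fails at once if the tub is tipped by more than 0.2 rad (angle between tub's own z axis and vertical above 0.2 rad).
It fails at once if the tub is shoved more than 50 mm from where it stood (distance of tub from where it was at the start of the episode above 0.05 m).
It fails at once if the eraser is lifted off the lid (z of eraser in the frame of tub above 0.11 m).
It fails at once if the sanding block is moved more than 30 mm (distance of sanding_block from where it was at the start of the episode above 0.03 m).
It also fails if it takes over 45 s, if anything falls off the work surface, if the arm or the gripper's body presses on something with over 40 N, if the wrist force passes 120 N, or if a joint passes its speed limit or range.

## Working session

There is one attempt and no reset: what is moved stays moved. The work goes in short steps, Python scripts to look and compute and a shell command to move; the robot and the scene stay as the last step left them, time stands still between calls to the robot, and variables do not carry over. Pictures are saved under pics/ and viewed, about 8 in all and at most 12, crops included, and the job is handed in when it is done.

```bash
mkdir -p pics; ls; python3 - <<'E'
from bench import r, eyes
import cv2, numpy as np
s=r.read_state(); print({k:np.round(v,3).tolist() for k,v in s.items()})
a=eyes.camera("top"); b=eyes.camera("side")
cv2.imwrite("pics/top.png",a); cv2.imwrite("pics/side.png",b)
for n in("top","side"):
    c=eyes.calibration(n); print(n,{k:np.round(v,3).tolist() for k,v in c.items()})
E
```

```text
pics
{'time': 0.0, 'joint_positions': [-1.151, 0.333, -0.065, 1.461, 0.022, 1.35, -0.088], 'joint_vel': [0.001, -0.0, -0.001, -0.0, 0.0, -0.001, 0.001], 'joint_torque': [-0.001, -62.327, 0.024, -38.988, -0.061, 0.04, 0.0], 'ee_pos': [0.268, 0.564, 0.233], 'eef_rot': [0.22, 0.976, -0.001, -0.0], 'ft_force': [0.339, -0.1, -0.28], 'torque': [0.022, -0.048, -0.007], 'width': 0.087}
top {'fx': 367.9, 'fy': 367.9, 'cx': 257.338, 'cy': 193.444, 'R': [[-0.015, -1.0, 0.003], [-0.996, 0.015, -0.086], [0.086, -0.004, -0.996]], 't': [-0.137, 0.542, 0.974]}
side {'fx': 418.032, 'fy': 418.032, 'cx': 252.123, 'cy': 190.846, 'R': [[-0.975, -0.221, -0.01], [-0.137, 0.639, -0.757], [0.174, -0.736, -0.654]], 't': [0.51, 0.226, 0.889]}
```

View pics/top.png

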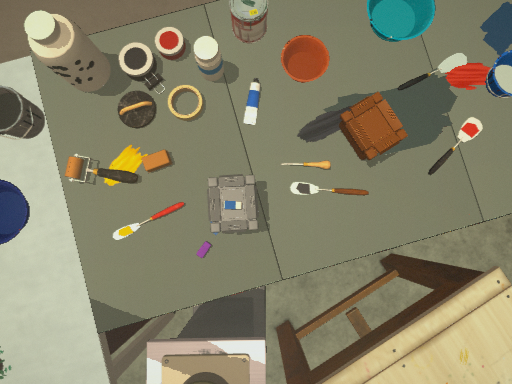

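View pics/side.png

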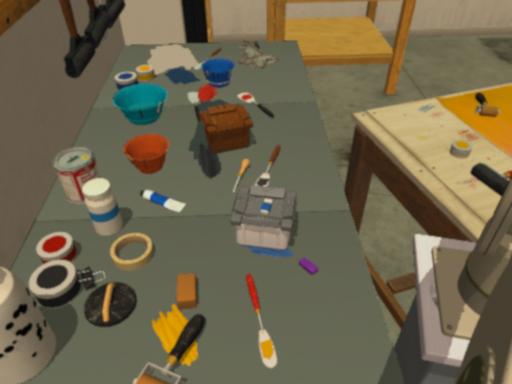

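The top view shows the grey-lidded tub at about (233,204) with the blue eraser on it. The orange-brown look-alike is at (374,126), the sanding block at (157,160) and the purple decoy at (204,249). Next I locate the tub in numbers.

```bash
cat > h.py <<'E'
import numpy as np, cv2
from bench import r, eyes
from scipy.spatial.transform import Rotation as Ro
def ray(name,uv,z,state=None):
    c=eyes.calibration(name); uv=np.atleast_2d(uv).astype(float)
    d=np.c_[(uv[:,0]-c["cx"])/c["fx"],(uv[:,1]-c["cy"])/c["fy"],np.ones(len(uv))]
    if name=="wrist":
        H=np.array(c["hand_eye"]); Rt=Ro.from_quat(state["eef_rot"]).as_matrix()
        o=Rt@H[:3,3]+state["ee_pos"]; d=d@(Rt@H[:3,:3]).T
    else:
        R=np.array(c["R"]); o=-R.T@np.array(c["t"]); d=d@R
    return o+d*((z-o[2])/d[:,2])[:,None]
E
python3 - <<'E'
from h import *
a=cv2.imread("pics/top.png")
print(ray("top",[[233,204],[209,178],[256,177],[209,233],[257,232]],0.094).round(3))
print(ray("top",[[233,205]],0.085).round(3))
cv2.imwrite("pics/topc.png",cv2.resize(a[165:245,193:273],(600,600),interpolation=cv2.INTER_CUBIC))
print({k:np.round(v,4).tolist() for k,v in eyes.calibration("wrist").items()})
E
```

```text
[[ 0.508 -0.083  0.094]
 [ 0.575 -0.023  0.094]
 [ 0.575 -0.142  0.094]
 [ 0.436 -0.022  0.094]
 [ 0.437 -0.142  0.094]]
[[ 0.506 -0.082  0.085]]
{'fx': 283.8164, 'fy': 283.8164, 'cx': 251.6875, 'cy': 189.6619, 'hand_eye': [[0.0012, -0.9686, -0.2486, 0.067], [1.0, 0.001, 0.0009, -0.0004], [-0.0006, -0.2486, 0.9686, -0.1503], [0.0, 0.0, 0.0, 1.0]]}
```

View pics/topc.png

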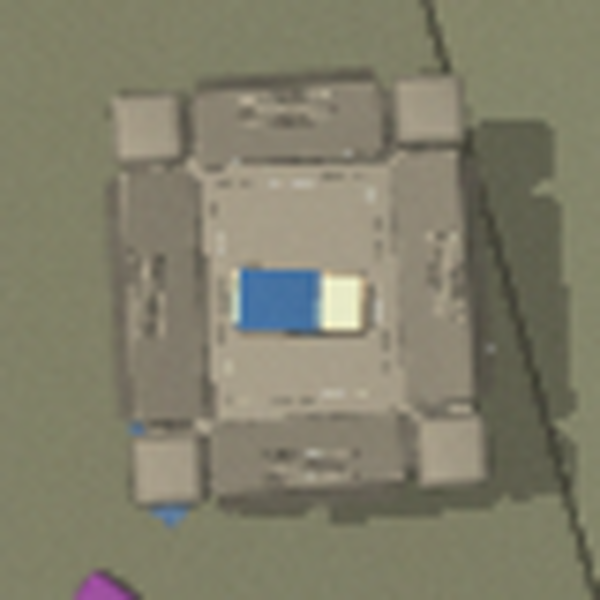

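The crop shows the corner outer points at about (112,94), (460,75), (485,480) and (135,503), with all four sections raised and the eraser in the middle.

```bash
python3 - <<'E'
from h import *
p=np.array([[112,94],[460,75],[485,480],[135,503]])
uv=np.c_[193+p[:,0]/7.5-.4,165+p[:,1]/7.5-.4]
P=ray("top",uv,.094)[:,:2]; c=P.mean(0); print(P.round(4),c.round(4))
ux=(P[0]+P[1]-P[2]-P[3])/2; uy=(P[0]+P[3]-P[1]-P[2])/2
print(np.linalg.norm(ux),np.linalg.norm(uy),np.degrees(np.arctan2(ux[1],ux[0])),np.degrees(np.arctan2(-uy[0],uy[1])))
s=r.read_state(); Rm=Ro.from_quat(s["eef_rot"]).as_matrix(); print(Rm.round(3), (c-s["ee_pos"][:2]).round(3))
E
```

```text
[[ 0.5768 -0.0192]
 [ 0.5815 -0.1367]
 [ 0.4454 -0.143 ]
 [ 0.4395 -0.0264]] [ 0.5108 -0.0813]
0.13691823494831387 0.11713296770848972 2.8264702392094927 2.578815779428255
[[-0.904  0.428 -0.001]
 [ 0.428  0.904 -0.001]
 [-0.    -0.001 -1.   ]] [ 0.243 -0.646]
```

```bash
python3 -m inch '{"translation":[[0.19,-0.5,0],[0.38,-1,0],[0.38,-1,0]],"rot":[[0,0,0.1],[0,0,0.2],[0,0,0.2]],"jaw":[0,0,0]}' 20
python3 -m inch '{"translation":[[0.19,-0.5,0],[0.38,-1,0],[0.38,-1,0]],"rot":[[0,0,0.1],[0,0,0.26],[0,0,0.26]],"jaw":[0,0,0]}'
```

```text
time: 0.4
ee_pos: [0.3092, 0.4591, 0.2326]
eef_rot: [0.118, 0.993, -0.002, 0.001]
ft_force: [0.1, -0.2, -0.1]
width: 0.0704
time: 0.7
ee_pos: [0.3493, 0.3547, 0.2326]
eef_rot: [-0.018, 1.0, -0.002, 0.001]
ft_force: [0.5, 0.0, -1.0]
width: 0.0471
```

```bash
python3 -m inch '{"translation":[[0.19,-0.5,0],[0.38,-1,0],[0.38,-1,0]],"rot":[[0,0,0],[0,0,0],[0,0,0]],"jaw":[0,0,0]}'
python3 -m inch '{"translation":[[0.19,-0.5,0],[0.38,-1,0],[0.38,-1,0]],"rot":[[0,0,0],[0,0,0],[0,0,0]],"jaw":[0,0,0]}'
python3 -m inch '{"translation":[[0.19,-0.5,0],[0.38,-1,0],[0.38,-1,0]],"rot":[[0,0,0],[0,0,0],[0,0,0]],"jaw":[0,0,0]}'
python3 -m inch '{"translation":[[0.19,-0.5,0],[0.38,-1,0],[0.38,-1,0]],"rot":[[0,0,0],[0,0,0],[0,0,0]],"jaw":[0,0,0]}'
python3 -m inch '{"translation":[[0,0,0],[0,0,0],[0,0,0]],"rot":[[0,0,0],[0,0,0],[0,0,0]],"jaw":[0,0,0]}'
python3 - <<'E'
from h import *
s=r.read_state(); print({k:np.round(s[k],4).tolist() for k in("time","ee_pos","eef_rot","ft_force","width")})
a=eyes.camera("wrist"); cv2.imwrite("pics/w1.png",a)
np.save("w1.npy",np.r_[s["ee_pos"],s["eef_rot"]])
E
```

```text
time: 1.0
ee_pos: [0.3893, 0.2497, 0.2325]
eef_rot: [-0.015, 1.0, -0.003, 0.001]
ft_force: [0.1, 0.0, -0.1]
width: 0.0231
time: 1.3
ee_pos: [0.4287, 0.1451, 0.2326]
eef_rot: [-0.012, 1.0, -0.003, 0.001]
ft_force: [-0.7, 1.3, 0.4]
width: 0.0027
time: 1.6
ee_pos: [0.4678, 0.0405, 0.2327]
eef_rot: [-0.009, 1.0, -0.004, 0.002]
ft_force: [-0.2, 0.1, -0.3]
width: 0.0005
time: 1.9
ee_pos: [0.5067, -0.0639, 0.2328]
eef_rot: [-0.006, 1.0, -0.005, 0.002]
ft_force: [0.2, -0.7, 0.5]
width: 0.0003
time: 2.2
ee_pos: [0.5065, -0.0618, 0.2326]
eef_rot: [-0.007, 1.0, -0.004, 0.002]
ft_force: [0.2, -0.1, -0.3]
width: 0.0009
{'time': 2.2, 'ee_pos': [0.5065, -0.0618, 0.2326], 'eef_rot': [-0.0072, 1.0, -0.0044, 0.0018], 'ft_force': [0.1905, -0.144, -0.3197], 'width': 0.0009}
```

View pics/w1.png

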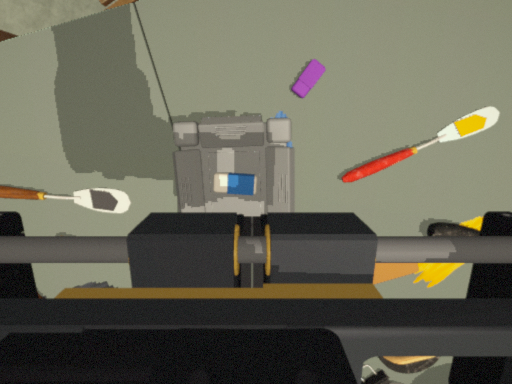

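The wrist view shows the tub's near (-x) half, with corner outer points at about (174,123) and (290,119). The fingers hide the rest.

```bash
python3 - <<'E'
from h import *
v=np.load("w1.npy"); s=dict(ee_pos=v[:3],eef_rot=v[3:])
P=ray("wrist",[[174,123],[290,119]],.094,s)[:,:2]; print(P.round(4))
d=P[1]-P[0]; print(np.linalg.norm(d), np.degrees(np.arctan2(-d[0],d[1])))
c=np.array([.5105,-.0813]); 
mid=P.mean(0); t=np.radians(2.7); ux=np.array([np.cos(t),np.sin(t)]); uy=np.array([-ux[1],ux[0]])
print("centre from wrist",mid+.07*ux,"top",c)
E
```

```text
[[ 0.447  -0.1415]
 [ 0.4413 -0.0267]]
0.11496583263786962 2.8179364554377604
centre from wrist [ 0.51409111 -0.08077569] top [ 0.5105 -0.0813]
```

Both views agree within 4 mm: centre (0.512,-0.081), yaw 2.7°. I press rim_b first.

```bash
python3 -m inch '{"translation":[[0.01,0.36,-0.2],[0.03,0.36,-0.6],[0.03,0.36,-1],[0.03,0.36,-1],[0.03,0.36,-1]],"rot":[[0,0,0],[0,0,0],[0,0,0],[0,0,0],[0,0,0]],"jaw":[0,0,0,0,0]}'
python3 -m inch '{"translation":[[0,0,-0.05],[0,0,-0.1],[0,0,-0.15],[0,0,-0.18],[0,0,-0.2],[0,0,-0.2]],"rot":[[0,0,0],[0,0,0],[0,0,0],[0,0,0],[0,0,0],[0,0,0]],"jaw":[0,0,0,0,0,0]}'
```

```text
time: 2.75
ee_pos: [0.5094, -0.0253, 0.1335]
eef_rot: [-0.008, 1.0, -0.004, 0.002]
ft_force: [0.1, 0.6, 1.2]
width: 0.0004
time: 3.35
ee_pos: [0.5096, -0.025, 0.1135]
eef_rot: [-0.008, 1.0, -0.004, 0.002]
ft_force: [-0.2, 1.1, 2.6]
width: 0.0004
```

```bash
python3 -m inch '{"translation":[[0,0,-0.02],[0,0,-0.04],[0,0,-0.05],[0,0,-0.05]],"rot":[[0,0,0],[0,0,0],[0,0,0],[0,0,0]],"jaw":[0,0,0,0]}'
python3 -m inch '{"translation":[[0,0,-0.01],[0,0,-0.02],[0,0,-0.02]],"rot":[[0,0,0],[0,0,0],[0,0,0]],"jaw":[0,0,0]}'
```

```text
time: 3.75
ee_pos: [0.5093, -0.0253, 0.1082]
eef_rot: [-0.008, 1.0, -0.004, 0.001]
ft_force: [-0.1, -1.0, 0.7]
width: 0.0005
time: 4.05
ee_pos: [0.5092, -0.0253, 0.1059]
eef_rot: [-0.008, 1.0, -0.005, 0.001]
ft_force: [0.2, 0.1, 0.5]
width: 0.0004
```

Force fell away after 2.6 N, so rim_b has clicked. Over to rim_d.

```bash
python3 -m inch '{"translation":[[0,0,0.3],[0.02,-0.5,0.3],[0.04,-1,0.3],[0.04,-1,0.3]],"rot":[[0,0,0],[0,0,0],[0,0,0],[0,0,0]],"jaw":[0,0,0,0]}'
python3 -m inch '{"translation":[[0.01,-0.1,0],[0.01,-0.1,-0.1],[0.01,-0.1,-0.15],[0.01,-0.1,-0.19],[0.01,-0.1,-0.22],[0.01,-0.1,-0.22]],"rot":[[0,0,0],[0,0,0],[0,0,0],[0,0,0],[0,0,0],[0,0,0]],"jaw":[0,0,0,0,0,0]}'
python3 -m inch '{"translation":[[0,0,-0.02],[0,0,-0.04],[0,0,-0.05],[0,0,-0.05]],"rot":[[0,0,0],[0,0,0],[0,0,0],[0,0,0]],"jaw":[0,0,0,0]}'
```

```text
time: 4.45
ee_pos: [0.5124, -0.1328, 0.1367]
eef_rot: [-0.003, 1.0, -0.006, 0.002]
ft_force: [0.9, -0.3, -0.1]
width: 0.0005
time: 5.05
ee_pos: [0.5134, -0.1425, 0.1144]
eef_rot: [-0.004, 1.0, -0.006, 0.002]
ft_force: [-1.5, -0.6, 2.5]
width: 0.0004
time: 5.45
ee_pos: [0.5132, -0.1421, 0.109]
eef_rot: [-0.004, 1.0, -0.006, 0.001]
ft_force: [-0.0, -0.3, -0.2]
width: 0.0005
```

```bash
python3 -m inch '{"translation":[[0,0.02,-0.01],[0,0.04,-0.02],[0,0.04,-0.03],[0,0.04,-0.03]],"rot":[[0,0,0],[0,0,0],[0,0,0],[0,0,0]],"jaw":[0,0,0,0]}'
python3 -m inch '{"translation":[[0,0,0.3],[0.3,0.25,0.3],[0.62,0.6,0.3],[0.62,0.6,0.3]],"rot":[[0,0,0],[0,0,0],[0,0,0],[0,0,0]],"jaw":[0,0,0,0]}'
python3 -m inch '{"translation":[[0,0,0],[0,0,-0.1],[0,0,-0.15],[0,0,-0.19],[0,0,-0.22],[0,0,-0.22]],"rot":[[0,0,0],[0,0,0],[0,0,0],[0,0,0],[0,0,0],[0,0,0]],"jaw":[0,0,0,0,0,0]}'
```

```text
time: 5.85
ee_pos: [0.5131, -0.1379, 0.1059]
eef_rot: [-0.004, 1.0, -0.006, 0.001]
ft_force: [-0.6, 0.6, 0.1]
width: 0.0002
time: 6.25
ee_pos: [0.5785, -0.0714, 0.1357]
eef_rot: [-0.008, 1.0, -0.005, 0.002]
ft_force: [-1.5, 0.4, -0.1]
width: 0.0004
time: 6.85
ee_pos: [0.5786, -0.072, 0.1137]
eef_rot: [-0.007, 1.0, -0.005, 0.002]
ft_force: [-0.3, -0.2, 2.0]
width: 0.0005
```

```bash
python3 -m inch '{"translation":[[0,0,-0.02],[0,0,-0.04],[0,0,-0.06],[0,0,-0.08],[0,0,-0.08]],"rot":[[0,0,0],[0,0,0],[0,0,0],[0,0,0],[0,0,0]],"jaw":[0,0,0,0,0]}'
python3 -m inch '{"translation":[[0,0,0.3],[-0.5,0,0.3],[-1,-0.1,0.3],[-1,-0.1,0.3]],"rot":[[0,0,0],[0,0,0],[0,0,0],[0,0,0]],"jaw":[0,0,0,0]}'
python3 -m inch '{"translation":[[-0.25,0,0],[-0.25,0,-0.1],[-0.25,0,-0.15],[-0.25,0,-0.19],[-0.25,0,-0.22],[-0.25,0,-0.22]],"rot":[[0,0,0],[0,0,0],[0,0,0],[0,0,0],[0,0,0],[0,0,0]],"jaw":[0,0,0,0,0,0]}'
```

```text
time: 7.35
ee_pos: [0.5782, -0.0719, 0.1056]
eef_rot: [-0.007, 1.0, -0.005, 0.002]
ft_force: [-0.2, -0.0, 2.2]
width: 0.0005
time: 7.75
ee_pos: [0.4716, -0.0831, 0.1339]
eef_rot: [-0.006, 1.0, -0.004, -0.001]
ft_force: [0.1, 0.2, 0.3]
width: 0.0003
time: 8.35
ee_pos: [0.4468, -0.0832, 0.1114]
eef_rot: [-0.006, 1.0, -0.004, -0.001]
ft_force: [0.3, -1.0, 0.5]
width: 0.0003
```

```bash
python3 -m inch '{"translation":[[0,0,-0.02],[0,0,-0.04],[0,0,-0.055],[0,0,-0.055]],"rot":[[0,0,0],[0,0,0],[0,0,0],[0,0,0]],"jaw":[0,0,0,0]}'
python3 -m inch '{"translation":[[0,0,0.3],[0,0,0.7],[0.4,0.4,1],[0.8,0.8,1],[1,1,1],[1,1,1]],"rot":[[0,0,0],[0,0,0],[0,0,0],[0,0,0],[0,0,0],[0,0,0]],"jaw":[0,0,0,0,0,0]}'
python3 -m inch '{"translation":[[0,0.5,0],[0,1,0],[0,1,0],[0,1,0]],"rot":[[0,0,0],[0,0,0],[0,0,0],[0,0,0]],"jaw":[0,0,0,0]}'
python3 -m inch '{"translation":[[0,0.5,0],[0,1,0],[0,1,0],[0,1,0]],"rot":[[0,0,0],[0,0,0],[0,0,0],[0,0,0]],"jaw":[0,0,0,0]}'
python3 - <<'E'
from h import *
a=eyes.camera("top");b=eyes.camera("side")
a=cv2.resize(a[165:245,193:273],(400,400),interpolation=cv2.INTER_CUBIC)
b=cv2.resize(b[175:275,215:315],(400,400),interpolation=cv2.INTER_CUBIC)
cv2.imwrite("pics/chk.png",np.hstack([a,b]))
E
```

```text
time: 8.75
ee_pos: [0.4468, -0.0832, 0.1057]
eef_rot: [-0.006, 1.0, -0.004, -0.001]
ft_force: [-0.0, 1.3, -0.3]
width: 0.0003
time: 9.35
ee_pos: [0.5495, 0.023, 0.2051]
eef_rot: [-0.01, 1.0, -0.004, -0.001]
ft_force: [-1.0, -0.4, -0.1]
width: 0.0001
time: 9.75
ee_pos: [0.5491, 0.1248, 0.2048]
eef_rot: [-0.012, 1.0, -0.004, -0.002]
ft_force: [-0.7, -0.3, 0.3]
width: 0.0005
time: 10.15
ee_pos: [0.5492, 0.2243, 0.2046]
eef_rot: [-0.012, 1.0, -0.004, -0.002]
ft_force: [0.6, -0.3, -0.5]
width: 0.0001
```

View pics/chk.png

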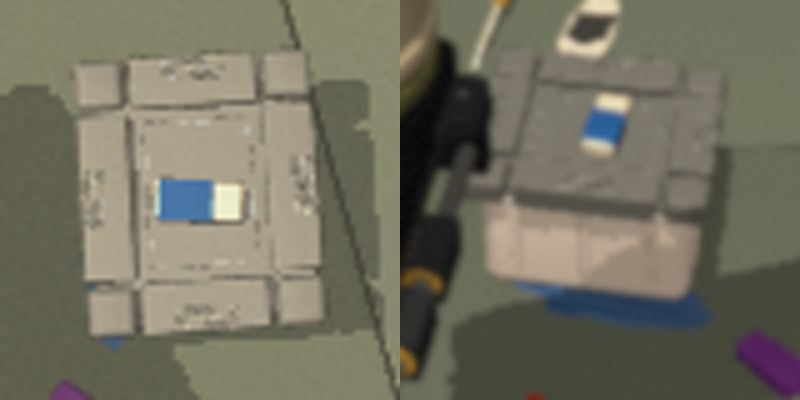

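In the top view all four sections now have the corners' shade and outline, and the eraser hasn't moved. The arm partly hides the left section in the side view, so I move it away and check once more.

```bash
python3 -m inch '{"translation":[[-0.25,0.5,0.2],[-0.4,1,0.4],[-0.4,1,0.4],[-0.4,1,0.4]],"rot":[[0,0,0],[0,0,0],[0,0,0],[0,0,0]],"jaw":[0,0,0,0]}'
python3 -m inch '{"translation":[[-0.25,0.5,0],[-0.5,1,0],[-0.5,1,0],[-0.5,1,0]],"rot":[[0,0,0],[0,0,0],[0,0,0],[0,0,0]],"jaw":[0,0,0,0]}'
python3 - <<'E'
from h import *
a=eyes.camera("top");b=eyes.camera("side")
a=cv2.resize(a,(400,300))
c=cv2.resize(b[165:240,220:320],(400,300),interpolation=cv2.INTER_CUBIC)
cv2.imwrite("pics/chk2.png",np.hstack([a,c]))
E
```

```text
time: 10.65
ee_pos: [0.5097, 0.3229, 0.2458]
eef_rot: [-0.011, 1.0, -0.004, -0.001]
ft_force: [-0.4, -0.7, -0.4]
width: 0.0006
time: 11.05
ee_pos: [0.4595, 0.4227, 0.2449]
eef_rot: [-0.012, 1.0, -0.004, -0.001]
ft_force: [0.1, -1.4, -1.0]
width: 0.0004
```

View pics/chk2.png

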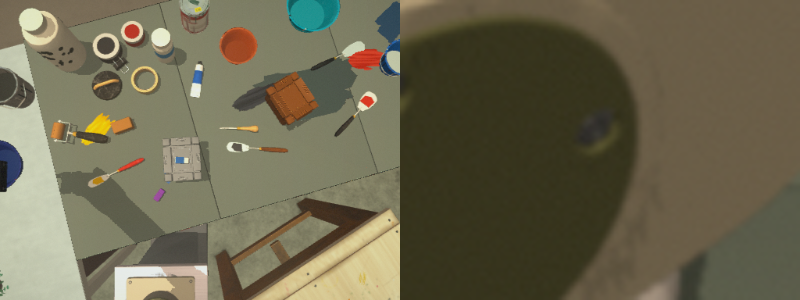

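The arm now blocks the side camera; the top view is clear, with everything else in place. I compare section and corner brightness before and after, in numbers.

```bash
python3 - <<'E'
from h import *
c0=np.array([.512,-.081]); t=np.radians(2.7); ux=np.array([np.cos(t),np.sin(t)]); uy=np.array([-ux[1],ux[0]])
c=eyes.calibration("top"); R=np.array(c["R"]); 
def px(x,y):
    X=R@np.r_[c0+x*ux+y*uy,.094]+c["t"]; return int(round(c["fx"]*X[0]/X[2]+c["cx"])),int(round(c["fy"]*X[1]/X[2]+c["cy"]))
old=cv2.imread("pics/top.png"); new=eyes.camera("top")
for n,pt in dict(a=(.055,.02),b=(.025,.045),c=(-.055,.02),d=(.025,-.045),k1=(.057,.047),k2=(-.057,-.047),k3=(.057,-.047),k4=(-.057,.047)).items():
    u,v=px(*pt); print(n,[int(i[v-1:v+2,u-1:u+2].mean()) for i in(old,new)])
cv2.imwrite("pics/fin.png",cv2.resize(new[165:245,193:273],(600,600),interpolation=cv2.INTER_CUBIC))
E
```

```text
a [125, 154]
b [119, 154]
c [124, 156]
d [132, 152]
k1 [148, 151]
k2 [150, 153]
k3 [147, 151]
k4 [151, 154]
```

View pics/fin.png

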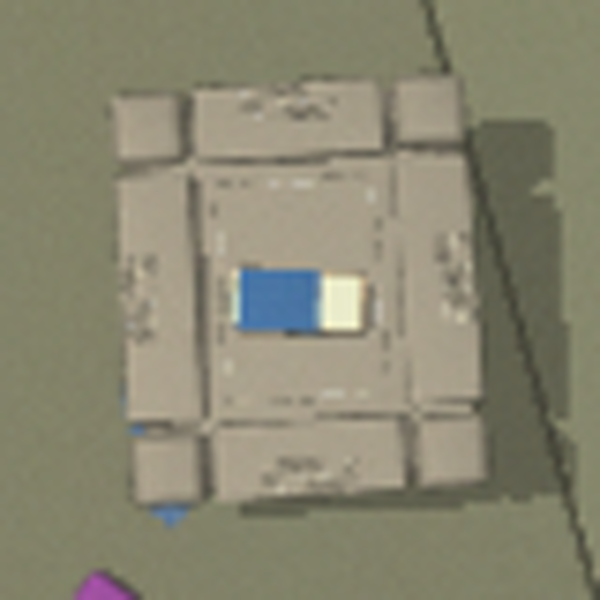

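All four sections now match the corners: 152–156 against 151–154, up from 119–132. The tub and eraser have not moved.

```bash
python3 -c "
from bench import r
print(r.close_job())"
```

```text
the job is handed in; nothing more can be done
None
```

I pressed the four rim sections shut with the closed fingertips, in the order +y, -y, +x, -x, then moved the arm clear and handed the job in at about 11 s of robot time.

- **Forces:** the readings showed at most 2.6 N vertically on the way down. The force had dropped to under 1 N at full depth on three sections. The +x section still read 2.2 N, which I took as the hard stop.
- **Top camera, last check:** all four sections match the corners in shade and outline. The tub and eraser have not moved, and the sanding block and the rest look undisturbed.
- **Side camera:** it gave no complete second check. The gripper hid the +y section in the first picture, and the arm blocked the view completely after I moved it away. So the final "flush" check rests on the top view and the force readings.

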